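# Unstack the condiment pots onto their saucers

### The arm

A 6-joint arm with a two-finger parallel gripper is mounted at the origin on a cart in front of the work surface, level with it; the furniture and walls round the work are solid. World frame = base frame: x ahead of the robot, y to its left, z up, the work surface at z = 0. Lengths are in m, angles in rad, forces in N, time in s.
With the tool pointing down it reaches from about 0.35 to 0.8 m from the base axis. Payload 7.3 kg.
Tool frame: the origin (TCP) lies between the finger pads; the fingertips stand 25 mm ahead of it and the grasp point (between the pads) lies 6 mm ahead of it (r.tip_extent is the distance from the TCP to the fingertips, in m); z points along the fingers, y is the line along which they close (so a half turn about z gives the same grasp; the last joint's range is limited). The gripper opens to 85 mm and grips with 20 to 120 N. Pads are 22 mm wide; open, the fingers measure 114 mm over their backs; the gripper's body (76 mm by 85 mm) begins 54 mm behind the grasp point. The pads swing forward as they close: fully open they stand 13 mm farther back than shut.
Start: joints at [1.115, 0.342, 1.524, -0, 1.275, -0.146], TCP at [0.16, 0.5, 0.256] pointing down, gripper open.
Joint ranges: [-2.53, 2.53], [-0.77, 2.02], [0.04, 2.7], [-1, 4.14], [0.28, 2.66], [-3.11, 3.11]. Speed limits (rad/s): [2.57, 2.57, 3.14, 3.14, 3.14, 3.14].

### API

Orientations are given as a unit quaternion [x, y, z, w].
In Python, from workcell import r, command_gripper, optics gives the robot as it stands. The module is installed in compiled form; this text tells all that it offers. Calls block until the motion is done:
- r.reach(position, orientation): joint-space move of the TCP to a pose.
- r.move_straight(position, orientation=None, speed=0.15, max_force=None): straight line of the TCP; orientation=None keeps the orientation; speed is the mean speed in m/s. With max_force (N) it stops when the force on the tool has changed by that much, and returns True; else False.
- r.movej(angles): joint-space move.
- command_gripper(opening, force=None): finger opening in m; force is the grip in N (None keeps the last); returns when the fingers have stopped.
- r.hold(seconds).
- r.solve_ik(position, orientation): joint angles nearest the present ones, or None.
- r.read_state(): the state.
- optics.get_image(name): name is "scene" or "top"; returns (picture, depth): 480x640x3 uint8, red, green, blue; 480x640 float32, m along the optical axis (not along the pixel's ray), 0 where there is no reading.
- optics.camera_model(name): a dict with "K" (3x3 intrinsics, pixels), "R" (3x3) and "t" (3): a world point X has camera coordinates R X + t. Camera axes: x right, y down, z forward; pixel columns grow to the right and rows downward; lengths in m; the calibration is good to about 2 mm. A picture is of the moment at which its call begins. camera_model takes no time and is no camera call.
A pose or a line that the arm cannot do raises r.PlanningError and nothing moves.
- r.finish_job(): hands the job in; it is judged then, once.
The state is a dict: "time_s": time; "joint_positions": joint angles; "dq": joint speeds; "tau": joint torques, N m; "eef_pos": TCP position; "eef_rot": TCP orientation; "contact_force": force on the tool from outside, world axes, zero at the start; "torque": the same for the moment, N m; "grip_width": finger opening in m; "grip_force": force on a finger pad.
Only numpy, scipy, OpenCV 4.12 (cv2) and the standard library are available. Lean on these libraries where they do the work, as an engineer would, in place of code of your own. Each camera call takes 0.05 s, during which the arm holds its last target. There are 200 camera calls.

### The job

Take the pile of four lidded stoneware pots apart from the top down, setting each pot on the wooden saucer made to its own shape and size before you go on to the next; each must stand flat inside the raised rim and lined up with its saucer. Lower the pots into place rather than dropping them, tip none over, and leave the mug and the salt shaker where they are.

Things in the scene. Friction and masses are not known exactly. Their poses are not given: they have to be found in the camera images.
- pot_small: Glazed grey stoneware body with a dark brown foot and a flat brown cork lid set 3 to 4 mm inside its pale edge (lid fixed on, part of the pot), 36 mm high in all, sides upright. Origin: centre of its underside; z is up along its axis. The smallest pot: round, 30 mm diameter, 60 g. At the start on top of the pile, on the larger round pot.
- pot_round: Glazed grey stoneware body with a dark brown foot and a flat brown cork lid set 3 to 4 mm inside its pale edge (lid fixed on, part of the pot), 36 mm high in all, sides upright. Origin: centre of its underside; z is up along its axis. The larger round pot: 50 mm diameter, 100 g. At the start third from below, on the square pot.
- pot_square: Glazed grey stoneware body with a dark brown foot and a flat brown cork lid set 3 to 4 mm inside its pale edge (lid fixed on, part of the pot), 36 mm high in all, sides upright. Origin: centre of its underside; z is up along its axis. The square pot: 58 x 58 mm, 160 g; x and y are square to its sides. At the start on the middle of the oblong pot, at most 9 degrees askew to it.
- pot_oblong: Glazed grey stoneware body with a dark brown foot and a flat brown cork lid set 3 to 4 mm inside its pale edge (lid fixed on, part of the pot), 36 mm high in all, sides upright. Origin: centre of its underside; z is up along its axis. The oblong pot: 128 mm along its x by 64 mm along its y, 300 g. At the start the bottom of the pile, on the bare worktop, its x within 18 degrees of world x.
- saucer_small: Low wooden saucer, pale floor and darker rim, fixed to the worktop, 8 mm high: flat floor 4 mm above the worktop inside a raised rim 6 mm wide and 4 mm higher than the floor. Origin: centre of its underside, on the worktop; z is up. The smaller round saucer: 60 mm outer diameter, hollow 48 mm across; belongs to the smallest pot.
- saucer_round: Low wooden saucer, pale floor and darker rim, fixed to the worktop, 8 mm high: flat floor 4 mm above the worktop inside a raised rim 6 mm wide and 4 mm higher than the floor. Origin: centre of its underside, on the worktop; z is up. The larger round saucer: 80 mm outer diameter, hollow 68 mm across; belongs to the larger round pot.
- saucer_square: Low wooden saucer, pale floor and darker rim, fixed to the worktop, 8 mm high: flat floor 4 mm above the worktop inside a raised rim 6 mm wide and 4 mm higher than the floor. Origin: centre of its underside, on the worktop; z is up. The square saucer: 88 x 88 mm, hollow 76 x 76 mm, x and y square to its sides, its x within 18 degrees of world x; belongs to the square pot (any of the four ways round).
- saucer_oblong: Low wooden saucer, pale floor and darker rim, fixed to the worktop, 8 mm high: flat floor 4 mm above the worktop inside a raised rim 6 mm wide and 4 mm higher than the floor. Origin: centre of its underside, on the worktop; z is up. The oblong saucer: 158 mm along its x by 94 mm along its y, hollow 146 x 82 mm, its x within 18 degrees of world x; belongs to the oblong pot (either way round).
- mug: Bystander: grey stoneware mug with brown rim and a handle, 82 mm high, body about 82 mm across, 107 mm with the handle; stands at the front right. Origin: on its underside, middle of its whole extent with the handle. Leave it where it is.
- shaker: Bystander: small salt shaker with clear body and grey top, 44 mm diameter, 90 mm high; stands at the front left. Origin: centre of its underside. Leave it where it is.

How it is judged:
By the outcome, as a careful person would: the job done as asked, in the order asked, and still so for the second after the job is handed in, with the robot touching nothing.
It also fails if it takes over 109 s, if anything falls off the work surface, if the arm or the gripper's body presses on something with over 40 N, if the wrist force passes 120 N, or if a joint passes its speed limit or range.

## Working session

There is one attempt and no reset: what is moved stays moved. The work goes in short steps, each a Python script; the robot and the scene stay as the last script left them, time stands still between calls to the robot, and variables do not carry over. Pictures are saved under pics/ and viewed, at most 14 in all, crops included, and the job is handed in when it is done.

```bash
mkdir -p pics
python3 - <<'E'
from workcell import r, command_gripper, optics
import cv2, numpy as np
for n in ("top","scene"):
    p,d=optics.get_image(n); cv2.imwrite(f"pics/{n}0.png",p[:,:,::-1]); np.save(f"pics/{n}0.npy",d)
    m=optics.camera_model(n); print(n,m["K"].tolist(),np.round(m["R"],4).tolist(),(-m["R"].T@m["t"]).round(3), (d==0).mean())
print(r.tip_extent, r.read_state())
E
```

```text
top [[539.098662064305, 0.0, 317.9971339271684], [0.0, 539.098662064305, 238.37810050686338], [0.0, 0.0, 1.0]] [[0.0127, -0.9999, 0.0097], [-0.9915, -0.0139, -0.1293], [0.1294, -0.008, -0.9916]] [0.394 0.106 1.092] 0.004020182291666666
scene [[452.5070310613492, 0.0, 323.0025652826892], [0.0, 452.5070310613492, 237.55216298191942], [0.0, 0.0, 1.0]] [[0.5642, -0.8256, 0.0098], [-0.6439, -0.4474, -0.6206], [0.5167, 0.3439, -0.7841]] [ 0.069 -0.206  0.773] 0.004150390625
0.025 {'time_s': 0.1, 'joint_positions': array([ 1.11499125e+00,  3.42652849e-01,  1.52489337e+00, -2.97968313e-05,
        1.27538644e+00, -1.46007152e-01]), 'dq': array([-4.99164476e-05, -1.92549760e-03, -1.93750766e-03,  1.30548492e-03,
        9.17606623e-04, -1.24510242e-03]), 'tau': array([ 2.30883845e-03, -4.34449446e+01, -2.46491289e+01, -4.41070881e-05,
        4.72891959e-03,  2.19247852e-06]), 'eef_pos': array([0.15990801, 0.49973106, 0.25570534]), 'eef_rot': array([ 1.54275943e-01,  9.88027573e-01, -6.44122955e-04, -1.84969702e-04]), 'contact_force': array([ 0.23586626, -0.07719971,  0.32704503]), 'torque': array([ 0.03216213, -0.06901045, -0.03608407]), 'grip_force': 0.0, 'grip_width': 0.08506276723749778}
```

View pics/top0.png

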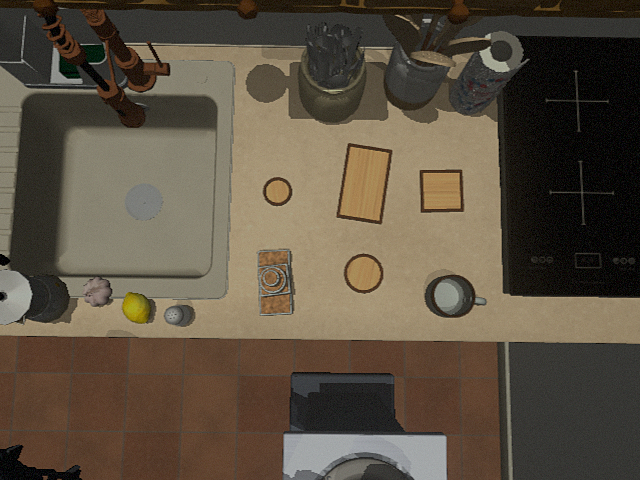

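View pics/scene0.png

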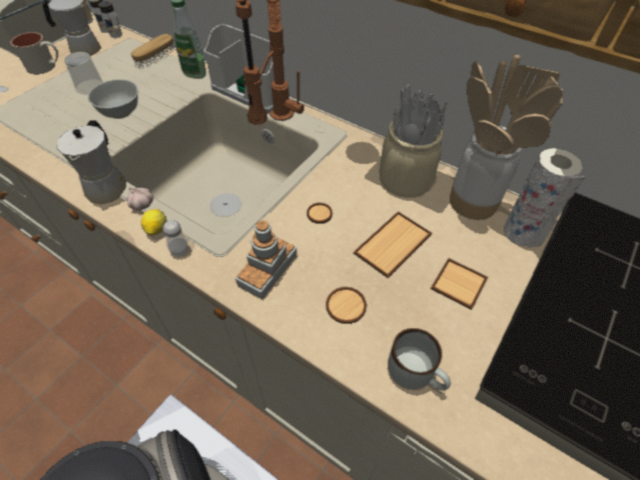

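The top view shows the pile at about (275,282). The saucers are small (277,191), oblong (365,183), square (442,190) and round (363,273). The mug is at (452,297) and the shaker at (177,315). Next I measure saucers and pots.

```bash
cat > h.py <<'E'
from workcell import r, command_gripper, optics
import cv2, numpy as np
from scipy.spatial.transform import Rotation as Ro
def cloud(n):
    p,d=optics.get_image(n); m=optics.camera_model(n)
    v,u=np.mgrid[:480,:640]; K=m["K"]
    c=np.stack([(u-K[0,2])/K[0,0]*d,(v-K[1,2])/K[1,1]*d,d],-1)
    w=(c-m["t"])@m["R"]; w[d==0]=np.nan
    return p,w
def onplane(n,px,z):
    m=optics.camera_model(n); px=np.asarray(px,float).reshape(-1,2)
    ray=np.c_[px,np.ones(len(px))]@np.linalg.inv(m["K"]).T@m["R"]; c=-m["R"].T@m["t"]
    return (c+ray*((z-c[2])/ray[:,2])[:,None])[:,:2]
def rect(xy):
    (c,s,a)=cv2.minAreaRect((xy*1000).astype(np.float32))
    s=np.array(s)
    if s[0]<s[1]: a+=90; s=s[::-1]
    return np.round(c,1),np.round(s,1),round((a+90)%180-90,1)
E
python3 - <<'E'
from h import *
p,w=cloud("top")
g=p.astype(int).sum(2)
for n,(u,v,R) in dict(small=(277,191,22),oblong=(365,183,50),square=(442,190,32),round=(363,273,28)).items():
    m=np.zeros(g.shape,np.uint8); m[v-R:v+R,u-R:u+R]=(g[v-R:v+R,u-R:u+R]<300)
    k,l,st,_=cv2.connectedComponentsWithStats(m); i=1+np.argmax(st[1:,4])
    vv,uu=np.nonzero(l==i); 
    c=cv2.convexHull(np.c_[uu,vv].astype(np.float32))[:,0]
    print(n,st[i],rect(onplane("top",c,.008)))
    zz=w[v-5:v+5,u-5:u+5]; print("  floor",np.nanmean(zz,(0,1)).round(4))
for cam in("top","scene"):
    if cam=="scene": p,w=cloud("scene")
    x=w.reshape(-1,3)
    s=x[(abs(x[:,1]-.19)<.12)&(abs(x[:,0]-.33)<.12)&(x[:,2]>.02)&(x[:,2]<.2)]
    print(cam,np.histogram(s[:,2],np.arange(.02,.17,.005)))
    for z in (.036,.072,.108,.144):
        b=s[(s[:,2]>z-.006)&(s[:,2]<z+.003)]
        print(z,len(b),np.median(b[:,2]).round(4),rect(b[:,:2]))
big=cv2.resize(p[200:310,220:320],None,fx=6,fy=5.4,interpolation=cv2.INTER_CUBIC)
cv2.imwrite("pics/s1.png",big[:,:,::-1])
p,_=optics.get_image("top")
cv2.imwrite("pics/t1.png",cv2.resize(p[240:325,245:305],None,fx=7,fy=7,interpolation=cv2.INTER_CUBIC)[:,:,::-1])
E
```

```text
small [263 177  29  29 261] (array([632. , 182.3]), array([58.6, 57.4]), 1.1)
  floor [0.6336 0.1835 0.0049]
oblong [336 143  56  82 734] (array([651.3,   3.4]), array([159.4,  93.5]), -8.3)
  floor [0.6532 0.0024 0.0044]
square [420 169  44  44 507] (array([ 638. , -155.6]), array([88.9, 88.6]), -87.6)
  floor [ 0.6409 -0.1567  0.0044]
round [344 253  39  41 361] (array([465.7,   4.9]), array([77.9, 77.4]), 45.6)
  floor [0.4673 0.0061 0.0042]
top (array([  5,  91, 191, 373,  12,   6,   3,   3,  37,  80,  58,   2,   3,
         5,   6,  11,  79, 107,  23,   2,   3,   4,  10,  42,  73,  21,
         0,   0,   0,   0]), array([0.02 , 0.025, 0.03 , 0.035, 0.04 , 0.045, 0.05 , 0.055, 0.06 ,
       0.065, 0.07 , 0.075, 0.08 , 0.085, 0.09 , 0.095, 0.1  , 0.105,
       0.11 , 0.115, 0.12 , 0.125, 0.13 , 0.135, 0.14 , 0.145, 0.15 ,
       0.155, 0.16 , 0.165, 0.17 ]))
0.036 529 0.0359 (array([414., 181.]), array([65. , 63.1]), 4.5)
0.072 116 0.07 (array([430.2, 179.4]), array([56.6, 26.1]), -77.4)
0.108 164 0.1078 (array([436.3, 180.9]), array([47.6, 27. ]), -89.5)
0.144 111 0.1435 (array([441.8, 181.9]), array([28.3, 15.8]), -89.9)
scene (array([ 61, 135, 208, 344,  28,  47,  47,  54,  76,  83,  98,  23,  39,
        35,  41,  46,  83, 126,  18,  22,  28,  24,  34,  49,  80,   7,
         0,   0,   0,   0]), array([0.02 , 0.025, 0.03 , 0.035, 0.04 , 0.045, 0.05 , 0.055, 0.06 ,
       0.065, 0.07 , 0.075, 0.08 , 0.085, 0.09 , 0.095, 0.1  , 0.105,
       0.11 , 0.115, 0.12 , 0.125, 0.13 , 0.135, 0.14 , 0.145, 0.15 ,
       0.155, 0.16 , 0.165, 0.17 ]))
0.036 549 0.0355 (array([413.6, 174.9]), array([68.6, 60.1]), 3.5)
0.072 150 0.071 (array([426.1, 173. ]), array([56.5, 28.3]), -67.0)
0.108 166 0.1072 (array([434.6, 173.7]), array([44.3, 24.5]), -79.7)
0.144 99 0.1432 (array([441.1, 176.2]), array([26.1, 17.3]), -87.7)
```

View pics/t1.png

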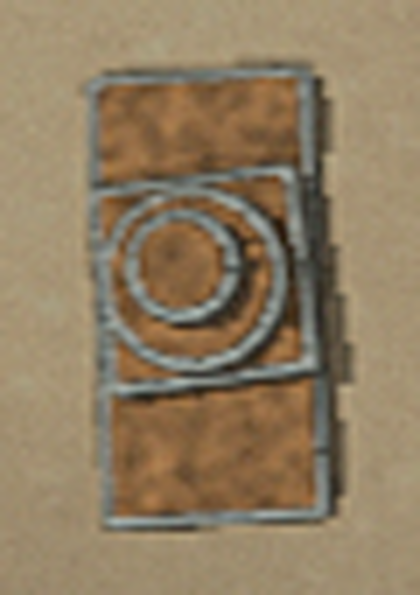

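The crop (7x, offset (245,240)) shows clear outlines. The small pot's rim centre is at crop (183,266) and the round pot's at (195,277). Corners are square (95,190), (293,170), (315,365), (113,392) and oblong (90,80), (308,70), (325,512), (105,522).

```bash
cat >> h.py <<'E'
def q(a): # tool down, closing line along world direction 90deg+a
    f=np.radians(90+a/2); return np.array([np.cos(f),np.sin(f),0,0])
def pots(levels,x0=.44,y0=.18):
    p,w=cloud("top"); x=w.reshape(-1,3)
    x=x[(abs(x[:,1]-y0)<.09)&(abs(x[:,0]-x0)<.11)]
    for z in levels:
        b=x[(x[:,2]>z-.007)&(x[:,2]<z+.004)]; print("depth",z,len(b),*rect(b[:,:2]))
    return p
E
python3 - <<'E'
from h import *
f=lambda c:np.array([245,240])+(np.array(c)+.5)/7-.5
print("small",onplane("top",f([(183,266)]),.144),"r",np.ptp(onplane("top",f([(125,266),(241,266)]),.144),axis=0))
print("round",onplane("top",f([(195,277)]),.108))
print("sq",rect(onplane("top",f([(95,190),(293,170),(315,365),(113,392)]),.072)))
print("ob",rect(onplane("top",f([(90,80),(308,70),(325,512),(105,522)]),.036)))
pots((.036,.072,.108,.144))
# look: gripper above the pile, half closed
command_gripper(.045)
r.reach([.44,.18,.256],q(0)); s=r.read_state(); print(s["time_s"],s["eef_pos"],s["eef_rot"],s["grip_width"])
p,w=cloud("scene"); np.save("pics/w.npy",w)
cv2.imwrite("pics/s2.png",cv2.resize(p[90:310,180:380],None,fx=2.7,fy=2.7,interpolation=cv2.INTER_CUBIC)[:,:,::-1])
E
```

```text
small [[0.44675425 0.18017246]] r [0.00038688 0.02907482]
round [[0.4459555  0.17981092]]
sq (array([447. , 179.8]), array([54.7, 54.7]), -83.4)
ob (array([445. , 181.7]), array([123.3,  61.3]), 3.4)
depth 0.036 1044 [444.7 182.9] [127.6  63. ] 4.1
depth 0.072 260 [447.4 181.9] [57.8 56.9] 7.5
depth 0.108 274 [445.7 182. ] [46.  45.9] 1.2
depth 0.144 180 [446.9 182. ] [27.7 26.4] -18.7
2.3417 [0.43977076 0.18061157 0.25603641] [-2.90260310e-04  9.99999949e-01  1.31021883e-04 -5.11621523e-06] 0.04503609860208795
```

View pics/s2.png

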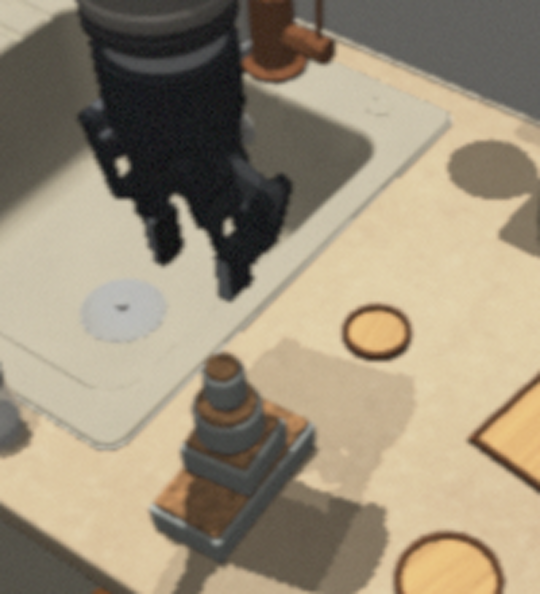

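The gripper is above the pile with its two fingertips at crop (165,262) and (230,297). I read the tip height from depth.

Run:
```python
from h import *
w=np.load("pics/w.npy"); x=w.reshape(-1,3)
b=x[(abs(x[:,0]-.44)<.04)&(abs(x[:,1]-.18)<.06)&(x[:,2]>.16)&(x[:,2]<.30)]
for s in (-1,1):
    c=b[(b[:,1]-.18)*s>0]; c=c[np.argsort(c[:,2])]; print(s,len(c),c[:12:2].round(4).tolist())
```

```text
-1 457 [[0.4332, 0.1483, 0.2346], [0.4354, 0.148, 0.2352], [0.4329, 0.15, 0.2361], [0.4297, 0.1494, 0.237], [0.4307, 0.1501, 0.238], [0.4291, 0.1548, 0.2389]]
1 476 [[0.4485, 0.2017, 0.2325], [0.4398, 0.2007, 0.2331], [0.433, 0.2013, 0.2338], [0.4447, 0.2004, 0.234], [0.4402, 0.2007, 0.2352], [0.4332, 0.2011, 0.2361]]
```

Tips are about 23 mm ahead at 45 mm opening, so 25 mm is the value when shut and is safe to use. I pick and place the small pot.

```bash
cat >> h.py <<'E'
def pick_place(pot,ya,zb,off,wid,sau,ys,clear):
    """pot/sau: xy of centre; zb: underside height; off: TCP above underside; clear: carry height of underside"""
    P,S=q(ya),q(ys); pot=list(pot); sau=list(sau)
    command_gripper(min(.085,wid+.022),40)
    r.reach(pot+[zb+off+.05],P)
    print("down stop",r.move_straight(pot+[zb+off],P,.1,8))
    command_gripper(wid-.012,40); s=r.read_state(); print("grip",s["grip_width"],s["grip_force"],s["eef_pos"],s["contact_force"])
    r.move_straight(pot+[zb+off+.03],P,.12)
    r.move_straight(pot+[clear+off],P,.25)
    print("held",r.read_state()["grip_width"])
    r.move_straight(sau+[clear+off],S,.3)
    r.move_straight(sau+[.02+off],S,.2)
    r.hold(.2)
    for i in range(3):
        hit=r.move_straight(sau+[.002+off],S,.03,4); z=r.read_state()["eef_pos"][2]-off
        print("touch",hit,"underside",round(z,4))
        if z<.0075: break
    s=r.read_state(); print("w",s["grip_width"],"F",s["contact_force"])
    command_gripper(min(.085,wid+.018))
    r.move_straight(sau+[off+.08],S,.15)
    print("t",r.read_state()["time_s"],"F",r.read_state()["contact_force"])
E
python3 - <<'E'
from h import *
pick_place((.4468,.181),0,.108,.031,.030,(.632,.1823),0,.14)
command_gripper(.072)
r.reach([.57,.10,.2],q(0))
p=pots((.036,.072,.108)); p=pots((.040,),.632,.182)
cv2.imwrite("pics/t3.png",cv2.resize(p[160:330,240:400],None,fx=3.5,fy=3.5,interpolation=cv2.INTER_CUBIC)[:,:,::-1])
E
```

```text
down stop False
grip 0.028379199417798876 39.26446974277496 [0.4473821  0.18118091 0.14007739] [-0.31781934 -0.31460008  5.67260944]
held 0.02871531683979294
touch True underside 0.0051
w 0.029099469115588396 F [-1.35397488  0.06261705  4.92728315]
t 7.8333 F [ 0.03365079 -0.19751789  0.32554628]
depth 0.036 210 [443.1 201.5] [126.3  26.3] 4.1
depth 0.072 57 [444.2 207.1] [56.8  8.3] 4.0
depth 0.108 37 [443.3 202.1] [27.6  5.5] 8.5
depth 0.04 0 [0. 0.] [0. 0.] 0.0
```

View pics/t3.png

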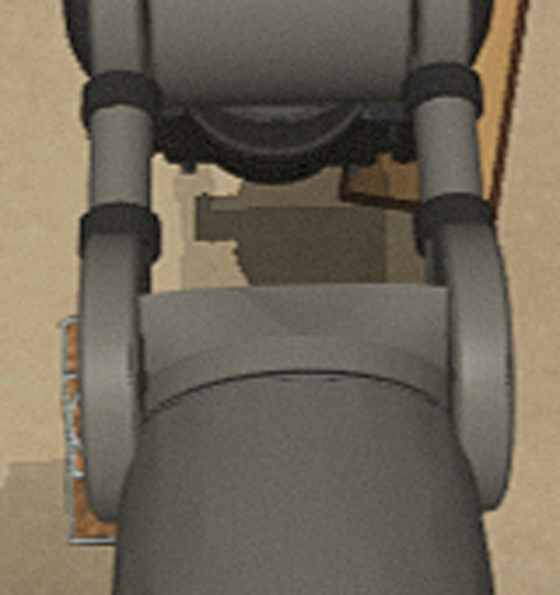

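The arm blocks the view of the pile and the small saucer, so I move it aside and look again.

```bash
cat >> h.py <<'E'
def look(name,u0,u1,v0,v1,k):
    r.reach([.16,.5,.256],[.154276,.988028,0,0])
    p=optics.get_image("top")[0]
    cv2.imwrite(f"pics/{name}.png",cv2.resize(p[v0:v1,u0:u1],None,fx=k,fy=k,interpolation=cv2.INTER_CUBIC)[:,:,::-1])
E
python3 - <<'E'
from h import *
r.reach([.45,.25,.3],q(0))
look("t4",240,320,165,325,3.7)
pots((.036,.072,.108)); pots((.040,),.632,.182); print(r.read_state()["time_s"])
E
```

```text
depth 0.036 1025 [444.8 182.9] [127.7  63.5] 3.7
depth 0.072 261 [447.4 181.8] [57.8 57.1] 8.4
depth 0.108 517 [446.1 181.6] [47.7 46.3] 79.1
depth 0.04 141 [631.2 183.5] [26.9 26.3] 1.4
11.35
```

View pics/t4.png

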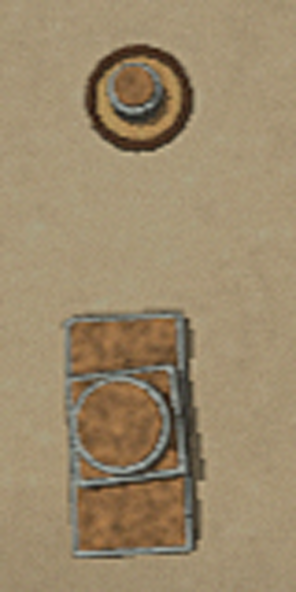

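The small pot stands centred in its saucer (crop (137,95)), within about 1 mm, and the pile is undisturbed. Next is the round pot.

Run:
```python
from h import *
pick_place((.4461,.1815),0,.072,.030,.050,(.4657,.0049),0,.11)
r.move_straight([.45,.1,.2],q(0),.3)
look("t5",240,400,165,325,3.7)
pots((.036,.072)); pots((.040,),.4657,.0049); print(r.read_state()["time_s"])
```

```text
down stop False
grip 0.04886493608052746 41.336100697517395 [0.44665421 0.18166701 0.10298668] [-1.67560248  0.48406757  6.5552365 ]
held 0.04874507857937249
touch True underside 0.0049
w 0.04895791308429521 F [ 0.37526839 -1.05283675  4.24432462]
t 17.8417 F [-0.55852938  0.5418529  -0.22199369]
depth 0.036 1024 [444.7 182.9] [127.7  63.2] 3.5
depth 0.072 828 [447.5 182. ] [57.3 57.3] 8.4
depth 0.04 438 [464.4   7. ] [47.2 45.8] 0.7
20.3917
```

View pics/t5.png

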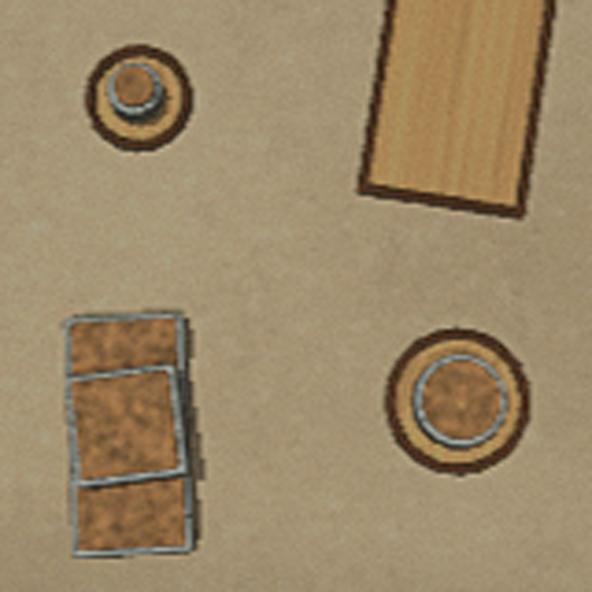

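The round pot is centred in its saucer (crop (462,402)). The square pot is unmoved at about 7.3° and its saucer is at +2.4°.

Run:
```python
from h import *
pick_place((.4474,.1817),7.3,.036,.0285,.058,(.638,-.1556),2.4,.09)
r.move_straight([.45,.1,.2],q(0),.3)
look("t6",240,480,140,325,2.5)
pots((.036,)); pots((.040,),.638,-.1556); print(r.read_state()["time_s"])
```

```text
down stop False
grip 0.057259803723242186 43.69878351688385 [0.4479738  0.18186232 0.06539593] [-0.30981972  0.91951314  6.73409539]
held 0.056962445667034935
touch True underside 0.0047
w 0.05748265214833852 F [-0.24963057 -0.1783108   3.65656066]
t 27.6 F [ 0.65900526 -0.27897196 -1.01330363]
depth 0.036 1947 [444.8 183. ] [127.6  63.8] 3.6
depth 0.04 729 [ 636.4 -153.3] [57.4 57.3] 4.0
30.8083
```

View pics/t6.png

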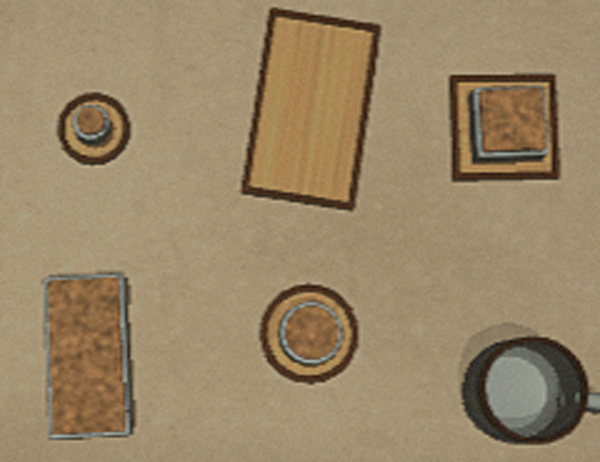

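The square pot sits inside its saucer (crop (512,120)). Only the oblong pot remains, at 3.6°, and its saucer is at -8.3°.

Run:
```python
from h import *
pick_place((.4452,.1823),3.6,0,.0275,.064,(.6513,.0034),-8.3,.075)
r.move_straight([.45,.1,.2],q(0),.3)
look("t7",255,475,135,305,3.6)
for z,c in ((.04,(.6513,.0034)),(.04,(.638,-.1556)),(.04,(.4657,.005)),(.04,(.632,.182))):
    p,w=cloud("top"); x=w.reshape(-1,3); b=x[(np.hypot(x[:,0]-c[0],x[:,1]-c[1])<.085)&(x[:,2]>.035)&(x[:,2]<.046)]
    print(c,len(b),np.median(b[:,2]),rect(b[:,:2]))
# cork-colour outlines of the lids for angle
print(r.read_state()["time_s"],r.read_state()["contact_force"])
```

```text
down stop False
grip 0.06342711321844555 44.59323585033417 [0.44569661 0.18247626 0.02837809] [-1.78034732  0.64156017  6.49272417]
held 0.0630953691177729
touch True underside 0.0047
w 0.06289137740694703 F [-0.1130432  -0.39437578  3.40067494]
t 37.6583 F [ 0.08952075  0.07369008 -1.02616818]
(0.6513, 0.0034) 1767 0.040474367769804974 (array([649.4,   6.1]), array([126.6,  63.2]), -8.0)
(0.638, -0.1556) 687 0.04035746569318405 (array([ 636.5, -153.4]), array([56.4, 56. ]), 3.2)
(0.4657, 0.005) 405 0.040101041374682324 (array([464.3,   7.1]), array([46. , 44.6]), 69.0)
(0.632, 0.182) 124 0.040051320638022775 (array([630.2, 183.8]), array([26. , 25.2]), 21.0)
40.675 [0.54047625 1.02041418 0.38076394]
```

View pics/t7.png

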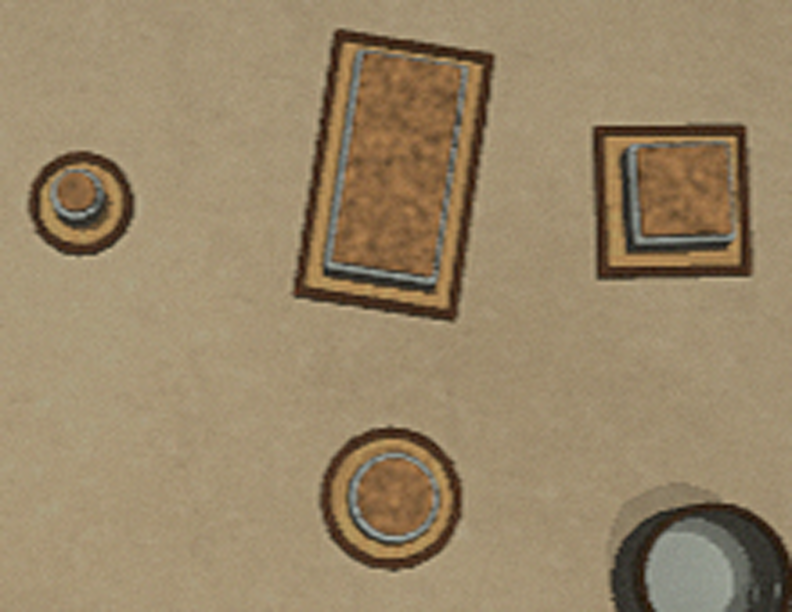

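All four pots stand inside their rims: small (77,195), oblong (395,165), square (682,193), round (395,497). Their tops read about 40 mm, which fits standing flat on the saucer floors, and the angles match within about 1°.

```bash
python3 -c "
from workcell import r
print(r.finish_job())"
```

```text
the job is handed in; nothing more can be done
None
```

I took the pile apart from the top down and lowered each of the four pots onto its own saucer. They stand flat and lined up, the robot never went near the mug or shaker, and the job was handed in at about 41 s.

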